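Push the red-lidded tub back into its place in the row

TASK

Push the red-lidded ingredient tub along the bench into the empty place between the yellow-lidded and the green-lidded tub, all the way back until its long side lies flat against the front of the raised steel pan rail. Just push it with the fingers: do not lift it, tip it or touch the grip on its lid. Leave the other tubs in their places and do not disturb the peppers, the bowl or the shaker.

Things in the scene. Friction and masses are not known exactly. Their poses are not given: they have to be found in the camera images.
- tub_red: the tub to push: closed steel tub, red clip-down lid, loose, 0.5 to 1 kg. Origin: centre of its underside; x along its short, y along its long side, z up. The lid is its widest part, 108 (x) by 176 (y) mm, its vertical edge 50 to 60 mm above the bench; steel body below 100 by 168 mm. Starts on the robot's side of the row, up to 0.2 m to either side of the empty place, turned up to 0.3 rad
- tub_red_grip: bar grip on the red lid, not to be touched: 18 mm (x) by 72 mm (y), 60 to 80 mm above the bench; origin on the lid's top at its centre, axes as the tub's
- tub_yellow: the same tub with a yellow lid, full (about 1 kg), loose, its long side against the rail, on one or other side of the empty place. Origin, axes and sizes as tub_red
- tub_green: the same with a green lid, on the other side of the empty place. The clear space between the yellow and the green lid is 216 to 238 mm along the rail
- rail: raised steel pan rail of the prep bench, fixed: box 1500 long, 250 deep, 100 mm high (lid handles on top to 129), vertical front face. Origin: foot of the middle of that face; x points into the rail (away from the robot), y along the face, z up; turned up to 0.05 rad. The middle of the empty place is at its origin: a tub home there has its centre at x = -0.054, y about 0 in this frame, axes parallel to the rail's
- pepper_yellow: yellow bell pepper standing on the white cutting board (10 mm thick) to the right, 76 mm across, 92 mm tall with its stalk, loose; origin at the centre of its foot
- pepper_orange: orange bell pepper on the same board, same size, loose
- bowl: steel mixing bowl, 170 mm across, 70 mm tall, loose, to the left; origin at the centre of its foot
- shaker: aluminium shaker, 68 mm across, 102 mm tall, loose, to the left; origin at the centre of its foot
Mind the look-alikes: they are no part of the job. Several things look just like the tub_red: the one meant starts farthest to the robot's right.

How it is judged:
By the outcome, as a careful person would: the job done as asked, in the order asked, and still so for the second after the job is handed in, with the robot touching nothing.
It also fails if it takes over 54 s, if anything falls off the work surface, if the arm or the gripper's body presses on something with over 40 N, if the wrist force passes 120 N, or if a joint passes its speed limit or range.

ROBOT

A 6-joint arm with a two-finger parallel gripper is mounted at the origin on the work surface. World frame = base frame: x ahead of the robot, y to its left, z up, the work surface at z = 0. Lengths are in m, angles in rad, forces in N, time in s.
With the tool pointing down it reaches from about 0.3 to 0.75 m from the base axis. Payload 8.5 kg.
Tool frame: the origin (TCP) lies where the fingers leave the gripper's body, on its centre line; the fingertips stand 64 mm ahead of it and the grasp point (between the pads) lies 45 mm ahead of it (ctrl.grasp_offset is the distance from the TCP to the grasp point, in m); z points along the fingers, x is the direction in which the jaws open and shut, and the axes are right-handed (so a half turn about z gives the same grasp; the last joint's range is limited). The gripper opens to 88 mm and grips with 3 to 60 N. Pads are 18 mm wide; open, the fingers measure 123 mm over their backs; the gripper's body (75 mm by 187 mm) begins 45 mm behind the grasp point.
Start: joints at [1.023, 0.381, 1.297, -0, 1.464, -0.215], TCP at [0.18, 0.52, 0.303] pointing down, gripper open.
Joint ranges: [-3.11, 3.11], [-0.89, 2.33], [0.22, 2.48], [-1.42, 4.56], [0.17, 2.85], [-2.88, 2.88]. Speed limits (rad/s): [2.39, 2.39, 3.14, 3.14, 3.14, 3.14].

INTERFACE

Orientations are given as a rotation vector (axis times angle).
In Python, from workcell import ctrl gives the robot as it stands. The module is installed in compiled form; this text tells all that it offers.
- The arm moves only by the tool arm_command, never from a script. Its argument "deltas" is a list of rows, each a list of 7 numbers: the shift along the tool's x, y, z in m, then the turn, a rotation vector about the tool's x, y, z in degrees, then the finger opening in m, from 0 to 0.0881. In form: [[tx, ty, tz, ax, ay, az, gripper], ...]. A call has 1 to 5 rows; each row is the pose to reach, as a shift and turn from the pose measured when the call began, along the tool's axes at that moment; what a row does not reach only later rows make up. A row lasts 1/12 s, in which the tool goes at most 41.7 mm and 7.16 degrees, less where a joint would pass 70% of its speed; a pose out of reach is approached as far as the arm can. A call with a gripper value outside its range is refused whole. The fingers move at their own pace and stop on an object; "grip_force" is the grip in N (left out, the last holds). Time passes only in rows, so rows that repeat a pose let the fingers close. It gives the time, the measured TCP pose, the force and the opening at its end, in the units of the state.
- ctrl.get_state(): the state, without advancing time (a new reading comes with each control period).
- ctrl.camera(name): name is "scene" or "side" or "wrist"; returns a dict with "frame" (480x640x3 uint8, blue, green, red), "K" (3x3 intrinsics, pixels), "extrinsics" (4x4, takes a point from world to camera coordinates). Camera axes: x right, y down, z forward; pixel columns grow to the right and rows downward; lengths in m; the calibration is good to about 2 mm. A picture is of the moment at which its call begins. There is no depth.
- ctrl.hand_in(): hands the job in, once; it reports no verdict.
Trained networks look in the newest picture that a camera, given by its name, has taken for a name from the list of things; names that differ only in an ending like _2 or _b are one class to them, and where a whole thing is asked for, a point or a joint stands for the part that bears it (a point fixed in the world has none). Each returns a list of dicts, best first, with "score" (0 to 1); they miss things now and then, are a little off and sometimes report something else, mostly with a low value. They report only what shows in the picture. A call takes as long as a camera call. They do not tell look-alikes from the thing itself.
- ctrl.look_for(camera, name): "extent" ([centre column, centre row, width, height] in pixels, round what is visible of it).
- ctrl.regions_of(camera, name): "pixels" (480x640 bool, what is visible of it) and "extent" ([centre column, centre row, width, height] in pixels, round what is visible of it).
The state is a dict: "clock": time; "joint_positions": joint angles; "qd": joint speeds; "joint_torque": joint torques, N m; "eef_pos": TCP position; "eef_rot": TCP orientation; "ft_force": force on the tool from outside, world axes, zero at the start; "moment": the same for the moment, N m; "grip_width": finger opening in m.
Only numpy, scipy, OpenCV 4.12 (cv2) and the standard library are available. Lean on these libraries where they do the work, as an engineer would, in place of code of your own. Each camera call takes 0.05 s, during which the arm holds its last target.

## Working session

There is one attempt and no reset: what is moved stays moved. The work goes in short steps, Python scripts to look and compute and a tool call to move; the robot and the scene stay as the last step left them, time stands still between calls to the robot, and variables do not carry over. Pictures are saved under pics/ and viewed, and the job is handed in when it is done.

Besides the shell and the picture viewer there is one more tool, called after "Request:" by a JSON object that holds its "fn" and its "kwargs". arm_command: Moves the arm, as the interface text tells. Its arguments: {"type":"object","properties":{"deltas":{"type":"array","items":{"type":"array","items":{"type":"number"}}},"grip_force":{"type":"number"}},"required":["deltas"]}

```bash
mkdir -p pics; ls
python3 - <<'E'
from workcell import ctrl
import cv2,numpy as np
np.set_printoptions(precision=4,suppress=True)
s=ctrl.get_state();print(s['clock'],s['eef_pos'],s['eef_rot'],s['ft_force'],s['grip_width'],ctrl.grasp_offset)
for n in ['scene','side']:
    c=ctrl.camera(n);cv2.imwrite(f'pics/{n}0.png',c['frame']);print(n,c['K'],c['extrinsics'])
    np.savez(f'{n}.npz',**{k:c[k] for k in c})
    for t in ['tub_red','tub_yellow','tub_green','rail','pepper_yellow','pepper_orange','bowl','shaker']:
        print(t,[(round(d['score'],2),np.round(d['extent'])) for d in ctrl.look_for(n,t)])
print(ctrl.get_state()['clock'])
E
```

```text
pics
0.0 [0.1796 0.5197 0.3021] [ 2.5582  1.8225 -0.0021] [-0.4125 -0.6123 -0.1385] 0.08812162333974069 0.0453
scene [[528.1533   0.     318.0613]
 [  0.     528.1533 245.2136]
 [  0.       0.       1.    ]] [[ 0.8042  0.5943 -0.0024 -0.3843]
 [ 0.368  -0.5011 -0.7832 -0.1438]
 [-0.4667  0.629  -0.6218  1.8755]
 [ 0.      0.      0.      1.    ]]
tub_red [(0.6, array([343., 238.,  62.,  49.])), (0.57, array([307., 189.,  36.,  44.]))]
tub_yellow [(0.96, array([401., 249.,  53.,  52.]))]
tub_green [(0.85, array([315., 326.,  66.,  64.]))]
rail [(0.68, array([374., 327., 402., 306.]))]
pepper_yellow [(0.85, array([159., 347.,  27.,  33.]))]
pepper_orange [(0.71, array([212., 360.,  27.,  34.]))]
bowl [(0.8, array([414., 176.,  45.,  28.]))]
shaker [(0.9, array([363., 185.,  19.,  32.]))]
side [[502.6942   0.     316.9331]
 [  0.     502.6942 236.2049]
 [  0.       0.       1.    ]] [[ 0.9993 -0.0374  0.0083 -0.5183]
 [-0.0227 -0.7513 -0.6596  0.06  ]
 [ 0.0309  0.6589 -0.7516  1.3103]
 [ 0.      0.      0.      1.    ]]
tub_red [(0.96, array([213., 184.,  64.,  62.])), (0.55, array([314., 227.,  50.,  64.]))]
tub_yellow [(0.93, array([384., 210.,  43.,  58.]))]
tub_green [(0.78, array([398., 341.,  58.,  82.]))]
rail [(0.87, array([486., 281., 204., 398.]))]
pepper_yellow [(0.84, array([263., 468.,  42.,  24.]))]
pepper_orange [(0.68, array([344., 453.,  36.,  43.]))]
bowl [(0.61, array([306., 118.,  53.,  40.])), (0.61, array([276., 153.,  27.,  37.]))]
shaker [(0.72, array([273., 155.,  25.,  38.]))]
0.9
```

View pics/scene0.png

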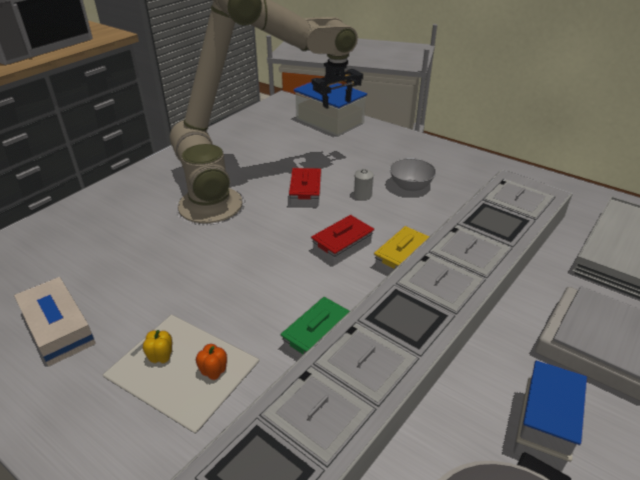

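View pics/side0.png

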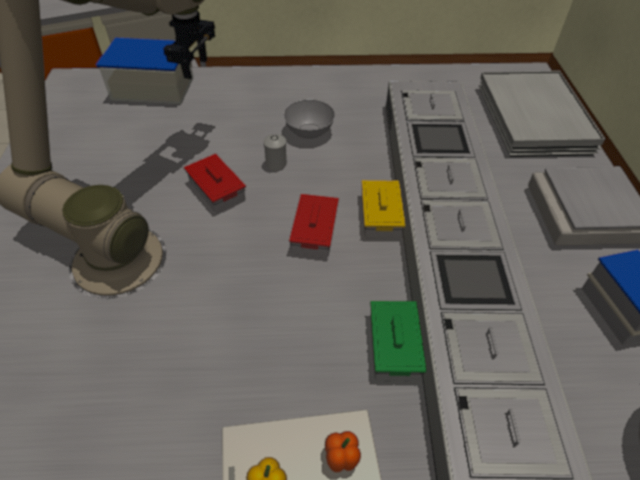

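The red-lidded candidates are A, at scene (305,185) and side (214,180), and B, at scene (343,236) and side (315,222). B lies further to the robot's right (−y), so it should be the one meant. I'll check that with measured positions and an enlarged crop.

```bash
cat > h.py <<'E'
import cv2,numpy as np
np.set_printoptions(precision=4,suppress=True)
def Hplane(K,E,z):  # world xy at z -> pixel
    return K@np.c_[E[:3,0],E[:3,1],E[:3,2]*z+E[:3,3]]
def toworld(c,px,z):
    H=np.linalg.inv(Hplane(c['K'],c['extrinsics'],z))
    return cv2.perspectiveTransform(np.float64(px).reshape(-1,1,2),H).reshape(-1,2)
def proj(c,P):
    P=np.atleast_2d(P); q=(c['extrinsics'][:3,:3]@P.T+c['extrinsics'][:3,3:4]); q=c['K']@q
    return (q[:2]/q[2]).T
def lids(c,col,z=0.06,minA=300):
    hsv=cv2.cvtColor(c['frame'],cv2.COLOR_BGR2HSV); h,s,v=cv2.split(hsv)
    m={'red':((h<6)|(h>174))&(s>150)&(v>70),'yellow':(h>20)&(h<33)&(s>150)&(v>80),'green':(h>45)&(h<80)&(s>120)&(v>40)}[col].astype(np.uint8)
    # metric plane warp, 1mm pixels, x 0..0.9, y -0.7..0.7
    A=np.array([[0.001,0,0.0],[0,0.001,-0.7],[0,0,1]])
    M=Hplane(c['K'],c['extrinsics'],z)@A
    w=cv2.warpPerspective(m*255,M,(900,1400),flags=cv2.INTER_LINEAR|cv2.WARP_INVERSE_MAP)
    w=cv2.morphologyEx((w>127).astype(np.uint8),cv2.MORPH_CLOSE,np.ones((25,25)))
    w=cv2.morphologyEx(w,cv2.MORPH_OPEN,np.ones((15,15)))
    out=[]
    for k in cv2.findContours(w,cv2.RETR_EXTERNAL,cv2.CHAIN_APPROX_NONE)[0]:
        if cv2.contourArea(k)<6000: continue
        (cx,cy),(a,b),t=cv2.minAreaRect(k)
        box=cv2.boxPoints(((cx,cy),(a,b),t))
        e1=box[1]-box[0];e2=box[2]-box[1]
        L=e1 if np.hypot(*e1)>np.hypot(*e2) else e2
        if L[1]<0:L=-L
        yaw=np.arctan2(-L[0],L[1])
        out.append((cx*.001,cy*.001-.7,yaw,min(a,b),max(a,b)))
    return np.array(out)
E
python3 - <<'E'
from h import *
for n in ['scene','side']:
    c=dict(np.load(n+'.npz'))
    for k in ['red','yellow','green']: print(n,k,lids(c,k))
    f=c['frame']; x,y=((343,236) if n=='scene' else (315,222))
    cv2.imwrite(f'pics/crop_{n}.png',cv2.resize(f[y-80:y+80,x-110:x+110],None,fx=3,fy=3,interpolation=cv2.INTER_CUBIC))
E
```

```text
scene red [[  0.2406   0.2427   0.6076 107.4723 209.377 ]
 [  0.5161   0.0694  -0.1923 110.6395 191.3106]]
scene yellow [[  0.6932   0.1241  -0.0491  86.7967 196.9587]]
scene green [[  0.6743  -0.2832  -0.0435  86.2663 186.2154]]
side red [[  0.2328   0.246    0.6073 108.4943 180.759 ]
 [  0.5129   0.0674  -0.1874 105.3971 189.3827]]
side yellow [[  0.7008   0.1235  -0.0471 110.8673 195.8954]]
side green [[  0.6822  -0.2823  -0.0476 108.7815 183.6966]]
```

```bash
cat >> h.py <<'E'
from scipy.optimize import minimize
def mask(c,col):
    h,s,v=cv2.split(cv2.cvtColor(c['frame'],cv2.COLOR_BGR2HSV))
    return ({'red':((h<8)|(h>172))&(s>130)&(v>50),'yellow':(h>18)&(h<35)&(s>130)&(v>60),'green':(h>45)&(h<80)&(s>110)&(v>35)}[col]).astype(np.uint8)
def boxpts(p,grip=True):
    x,y,t=p; B=[(sx*.054,sy*.088,z) for sx in(-1,1) for sy in(-1,1) for z in(.05,.06)]
    if grip: B+=[(sx*.009,sy*.036,.08) for sx in(-1,1) for sy in(-1,1)]
    B=np.array(B); ct,st=np.cos(t),np.sin(t)
    return np.c_[x+ct*B[:,0]-st*B[:,1],y+st*B[:,0]+ct*B[:,1],B[:,2]]
S=4
def fit(cs,col,p0):
    data=[]
    for c in cs:
        q=proj(c,boxpts(p0)); lo=np.maximum(q.min(0).astype(int)-12,0);hi=q.max(0).astype(int)+12
        m=mask(c,col)[lo[1]:hi[1],lo[0]:hi[0]]
        m=cv2.resize(m.astype(np.float32),None,fx=S,fy=S,interpolation=cv2.INTER_LINEAR)
        m=(m>.5).astype(np.uint8); n,l,st,_=cv2.connectedComponentsWithStats(m)
        m=(l==1+np.argmax(st[1:,4])).astype(np.uint8)
        k=np.vstack([x for x in cv2.findContours(m,cv2.RETR_EXTERNAL,cv2.CHAIN_APPROX_NONE)[0]])
        M=np.zeros_like(m);cv2.fillConvexPoly(M,cv2.convexHull(k),1); data.append((c,lo,M))
    def cost(u):
        p=np.array(p0)+np.array(u)*[.01,.01,.1]; tot=0
        for c,lo,M in data:
            q=(proj(c,boxpts(p))-lo+.5)*S-.5
            R=np.zeros_like(M);cv2.fillConvexPoly(R,cv2.convexHull(np.round(q*16).astype(np.int32)),1,shift=4)
            tot+=(R!=M).sum()/M.sum()
        return tot/len(data)
    best=None
    for i in range(3):
        u0=np.zeros(3) if best is None else best.x
        r=minimize(cost,u0,method='Nelder-Mead',options=dict(initial_simplex=u0+np.array([[-.5,-.5,-.5],[1,0,0],[0,1,0],[0,0,1.]])/(i+1),xatol=1e-3,fatol=1e-5))
        if best is None or r.fun<best.fun: best=r
    return np.array(p0)+best.x*[.01,.01,.1],best.fun
E
python3 - <<'E'
from h import *
C={n:dict(np.load(n+'.npz')) for n in('scene','side')}
for k,p in [('red',(.514,.068,-.19)),('yellow',(.70,.124,-.047)),('green',(.682,-.282,-.047)),('red',(.235,.245,.6))]:
    print(k,'side',*fit([C['side']],k,p),'scene',*fit([C['scene']],k,p),'both',*fit([C['side'],C['scene']],k,p))
E
```

```text
red side [ 0.5139  0.0755 -0.1873] 0.05287315212207916 scene [ 0.512   0.0778 -0.1935] 0.0713066565522473 both [ 0.5138  0.0752 -0.1845] 0.0664639990111672
yellow side [ 0.7026  0.1313 -0.0567] 0.05241587575496117 scene [ 0.6828  0.1349 -0.0299] 0.28719030047443334 both [ 0.702   0.1324 -0.0544] 0.1843072118321331
green side [ 0.683  -0.2795 -0.044 ] 0.02278198074277854 scene [ 0.6596 -0.2771 -0.0591] 0.31594143122293256 both [ 0.6829 -0.2789 -0.0479] 0.18712336070654254
red side [0.2327 0.2496 0.6035] 0.060922828638497656 scene [0.2319 0.2543 0.6155] 0.06705355894280521 both [0.2336 0.2508 0.6112] 0.07200546658499452
```

View pics/crop_side.png

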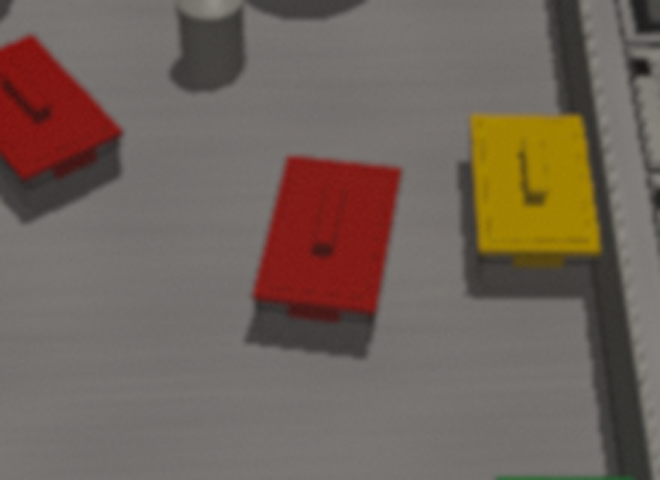

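```bash
sed -i "s/    B=np.array(B); ct/    B+=[(sx*.022,sy*.09,CZ) for sx in(-1,1) for sy in(-1,1)]\n    B=np.array(B); ct/; s/^S=4/S=4\nCZ=.04/" h.py
python3 - <<'E'
import h
from h import *
C={n:dict(np.load(n+'.npz')) for n in('scene','side')}
for cz in(.03,.035,.04,.045):
  h.CZ=cz
  for k,p in [('red',(.514,.068,-.19)),('yellow',(.70,.124,-.047)),('green',(.682,-.282,-.047))]:
    print(cz,k,'side',*fit([C['side']],k,p),*(('scene',*fit([C['scene']],k,p)) if k=='red' else()))
h.CZ=.035
c=C['side'];f=cv2.resize(c['frame'],None,fx=3,fy=3,interpolation=cv2.INTER_CUBIC)
for k,p in [('red',(.514,.068,-.19)),('yellow',(.70,.124,-.047)),('green',(.682,-.282,-.047))]:
    P=fit([c],k,p)[0]; q=np.round((proj(c,boxpts(P))[[1,3,7,5]]+.5)*3).astype(np.int32)
    cv2.polylines(f,[q],True,(255,255,255),1)
cv2.imwrite('pics/ov.png',f[450:1050,700:1450])
E
```

```text
0.03 red side [ 0.5157  0.0851 -0.1721] 0.07835598474010491 scene [ 0.5145  0.0871 -0.1933] 0.09140906504835956
0.03 yellow side [ 0.7032  0.1387 -0.0516] 0.060212005423394555
0.03 green side [ 0.6833 -0.2732 -0.0514] 0.05338720770288859
0.035 red side [ 0.5153  0.0821 -0.1755] 0.06390081068192656 scene [ 0.5132  0.0849 -0.1902] 0.07585814526834819
0.035 yellow side [ 0.7032  0.137  -0.0524] 0.043510415382719096
0.035 green side [ 0.6832 -0.2736 -0.0462] 0.04362104539202201
0.04 red side [ 0.5144  0.0782 -0.1712] 0.05224725798760133 scene [ 0.513   0.0803 -0.1916] 0.06471648018205955
0.04 yellow side [ 0.7028  0.1339 -0.0528] 0.03038333538764945
0.04 green side [ 0.6832 -0.2747 -0.0509] 0.03407840440165062
0.045 red side [ 0.5134  0.0756 -0.1873] 0.04265021459227468 scene [ 0.512   0.0786 -0.1829] 0.058932296605347996
0.045 yellow side [ 0.7028  0.132  -0.0482] 0.03284851472944657
0.045 green side [ 0.6831 -0.2766 -0.047 ] 0.02683975240715268
```

View pics/ov.png

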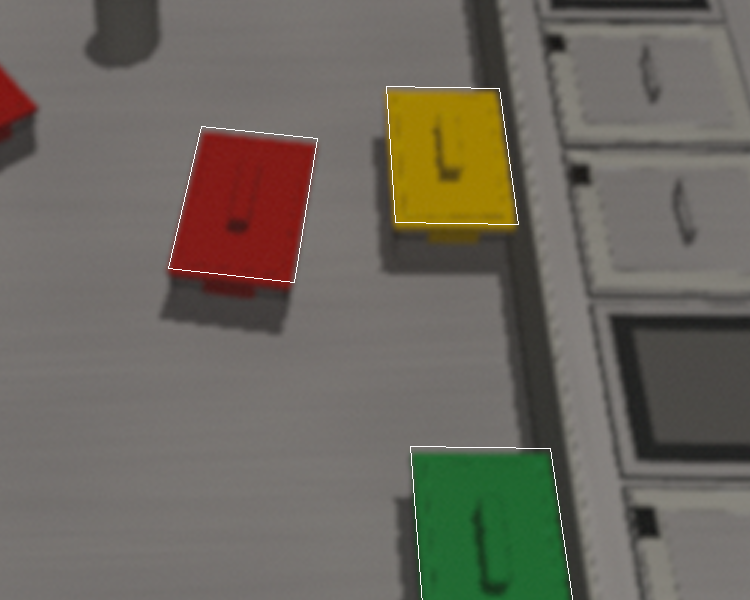

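```bash
cat >> h.py <<'E'
from scipy.spatial.transform import Rotation as Rn
def plan(st,xyz,thdeg):
    """tool shift and tool-frame rotvec(deg) to reach TCP xyz, pointing down, jaw axis at thdeg in world"""
    R=Rn.from_rotvec(st['eef_rot']); t=np.radians(thdeg)
    G=Rn.from_matrix(np.c_[[np.cos(t),np.sin(t),0],[np.sin(t),-np.cos(t),0],[0,0,-1]])
    d=R.inv().apply(np.array(xyz)-st['eef_pos']); r=(R.inv()*G).as_rotvec(degrees=True)
    return np.round(d*1000,1),np.round(r,2)
E
python3 - <<'E'
from h import *
from workcell import ctrl
C={n:dict(np.load(n+'.npz')) for n in('scene','side')}
print('scene shaker mid',toworld(C['scene'],[363,185],.05),'bowl',toworld(C['scene'],[414,176],.04))
print('side shaker',toworld(C['side'],[273,155],.05),'bowl',toworld(C['side'],[309,120],.04))
s=ctrl.get_state()
print(plan(s,(.536,.200,.302),-10.8))
E
```

```text
scene shaker mid [[0.4087 0.3632]] bowl [[0.5184 0.5409]]
side shaker [[0.3988 0.3497]] bowl [[0.5124 0.5369]]
(array([-185.8,  441.2,    0.8]), array([-0.  , -0.  , 81.73]))
```

Request:
{"fn": "arm_command", "kwargs": {"deltas": [[-0.186,0.441,0,0,0,81.7,0.06],[-0.186,0.441,0,0,0,81.7,0.06],[-0.186,0.441,0,0,0,81.7,0.06],[-0.186,0.441,0,0,0,81.7,0.06],[-0.186,0.441,0,0,0,81.7,0.06]]}}

```text
clock: 1.32
eef_pos: [0.3357, 0.3791, 0.3029]
eef_rot: [-2.998, -0.939, -0.001]
ft_force: [0.5, 0.6, 1.0]
grip_width: 0.0602
```

```bash
cat > p.py <<'E'
import sys
from h import *
from workcell import ctrl
s=ctrl.get_state(); a=[float(v) for v in sys.argv[1:5]]
print(s['clock'],np.round(s['eef_pos'],4),np.round(s['ft_force'],1),s['grip_width'],*plan(s,a[:3],a[3]))
E
python3 p.py .536 .200 .302 -10.8
```

```text
1.3167 [0.3357 0.3791 0.3029] [0.5 0.6 1. ] 0.060197382187689434 [ 62.3 261.4   0.9] [-0.01 -0.02 45.59]
```

Request:
{"fn": "arm_command", "kwargs": {"deltas": [[0.062,0.261,0,0,0,45.6,0.06],[0.062,0.261,0,0,0,45.6,0.06],[0.062,0.261,0,0,0,45.6,0.06],[0.062,0.261,0,0,0,45.6,0.06],[0.062,0.261,0,0,0,45.6,0.06]]}}

```text
clock: 1.73
eef_pos: [0.4909, 0.2396, 0.3031]
eef_rot: [-3.141, 0.029, -0.001]
ft_force: [0.5, 1.4, 0.8]
grip_width: 0.0601
```

```bash
python3 p.py .536 .200 .1 -10.8
```

```text
1.7333 [0.4909 0.2396 0.3031] [0.5 1.4 0.8] 0.06007361711377676 [ 45.7  38.9 203.1] [-0.02 -0.03  9.75]
```

Request:
{"fn": "arm_command", "kwargs": {"deltas": [[0.046,0.039,0.0,0,0,9.8,0.06],[0.046,0.039,0.03,0,0,9.8,0.06],[0.046,0.039,0.07,0,0,9.8,0.06],[0.046,0.039,0.11,0,0,9.8,0.06],[0.046,0.039,0.15,0,0,9.8,0.06]]}}

```text
clock: 2.15
eef_pos: [0.5364, 0.1993, 0.1516]
eef_rot: [-3.127, 0.299, -0.002]
ft_force: [1.5, 0.4, 0.3]
grip_width: 0.0598
```

```bash
python3 p.py .536 .200 .1 -10.8;python3 - <<'E'
from workcell import ctrl
import cv2
for n in('side','wrist'):cv2.imwrite(f'pics/{n}1.png',ctrl.camera(n)['frame'])
E
```

```text
2.15 [0.5364 0.1993 0.1516] [1.5 0.4 0.3] 0.059811515870080184 [-0.6 -0.6 51.6] [-0.04 -0.07 -0.12]
```

View pics/side1.png

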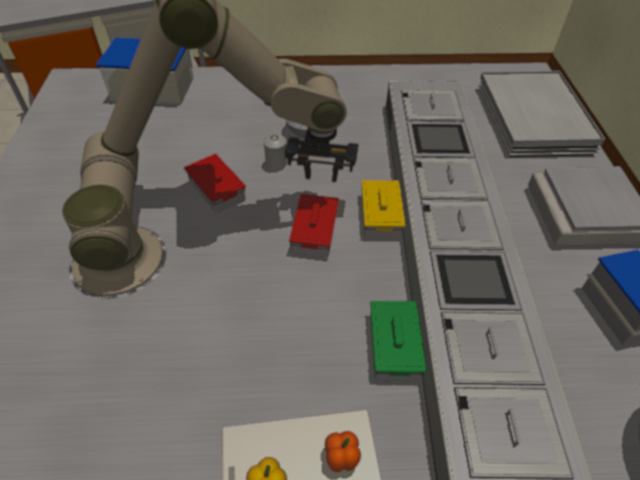

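View pics/wrist1.png

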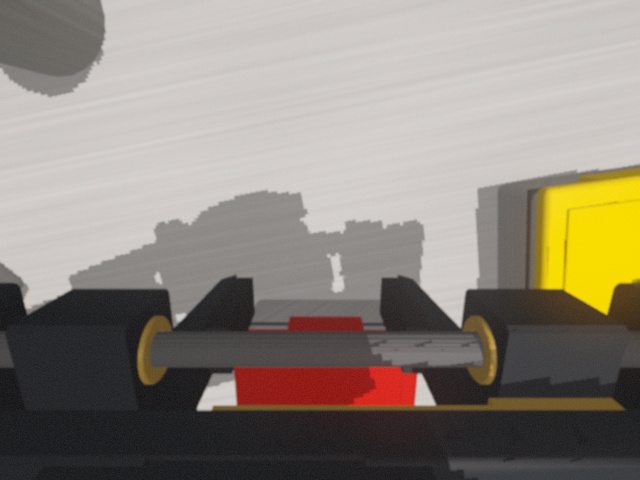

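Request:
{"fn": "arm_command", "kwargs": {"deltas": [[0,0,0.03,0,0,0,0.06],[0,0,0.052,0,0,0,0.06],[0,0.01,0.052,0,0,0,0.06],[0,0.02,0.052,0,0,0,0.06],[0,0.025,0.052,0,0,0,0.06]]}}

```text
clock: 2.67
eef_pos: [0.5297, 0.1736, 0.0986]
eef_rot: [3.126, -0.299, -0.011]
ft_force: [1.8, 1.9, -1.0]
grip_width: 0.06
```

Request:
{"fn": "arm_command", "kwargs": {"deltas": [[0,0.006,0,0,0,0,0.06],[0,0.014,0,0,0,0,0.06],[0,0.022,0,0,0,0,0.06],[0,0.031,0,0,0,0,0.06],[0,0.04,0,0,0,0,0.06]]}}

```text
clock: 3.08
eef_pos: [0.522, 0.1335, 0.0989]
eef_rot: [3.126, -0.299, -0.011]
ft_force: [1.3, 4.9, 0.4]
grip_width: 0.0604
```

```bash
cat > v.py <<'E'
import sys,h
from h import *
from workcell import ctrl
h.CZ=.047
c=ctrl.camera('side');p=[float(a) for a in sys.argv[2:5]]
P,e=fit([c],'red',p);print('red',P,e,'axial from TCP',)
s=ctrl.get_state();print(s['clock'],np.round(s['eef_pos'],4),np.round(s['ft_force'],1))
f=cv2.resize(c['frame'],None,fx=3,fy=3,interpolation=cv2.INTER_CUBIC)
cv2.polylines(f,[np.round((proj(c,boxpts(P))[[1,3,7,5]]+.5)*3).astype(np.int32)],True,(255,255,255),1)
cv2.imwrite(f'pics/{sys.argv[1]}.png',f[400:1000,600:1400])
E
python3 v.py a1 .508 .050 -.188
```

```text
red [ 0.5067  0.036  -0.2018] 0.03738266454410715 axial from TCP
3.1333 [0.5218 0.1322 0.0988] [ 0.4 -0.3 -0.1]
```

View pics/a1.png

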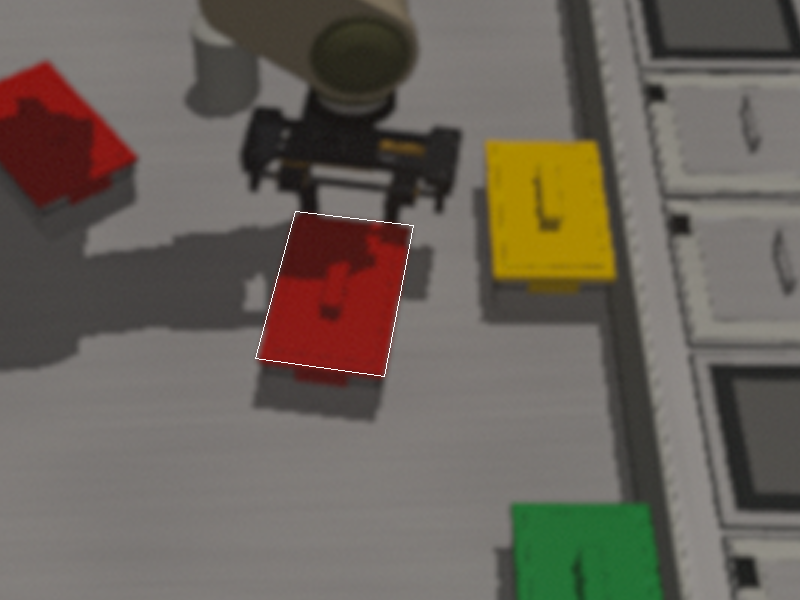

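Request:
{"fn": "arm_command", "kwargs": {"deltas": [[0,0.008,0,0,0,0,0.06],[0,0.018,0,0,0,0,0.06],[0,0.028,0,0,0,0,0.06],[0,0.038,0,0,0,0,0.06],[0,0.048,0,0,0,0,0.06]]}}

```text
clock: 3.55
eef_pos: [0.5125, 0.0841, 0.099]
eef_rot: [3.125, -0.3, -0.011]
ft_force: [0.8, 4.6, -1.0]
grip_width: 0.06
```

Request:
{"fn": "arm_command", "kwargs": {"deltas": [[0,0.01,0,0,0,0,0.06],[0,0.02,0,0,0,0,0.06],[0,0.03,0,0,0,0,0.06],[0,0.039,0,0,0,0,0.06],[0,0.046,0,0,0,0,0.06]]}}

```text
clock: 3.97
eef_pos: [0.5034, 0.0379, 0.099]
eef_rot: [3.125, -0.3, -0.012]
ft_force: [0.7, 3.3, -1.4]
grip_width: 0.0604
```

```bash
python3 v.py a2 .489 -.06 -.198
```

```text
red [ 0.4879 -0.0604 -0.201 ] 0.03242672806638845 axial from TCP
4.0167 [0.5034 0.037  0.0991] [ 0.3 -0.5 -0.6]
```

View pics/a2.png

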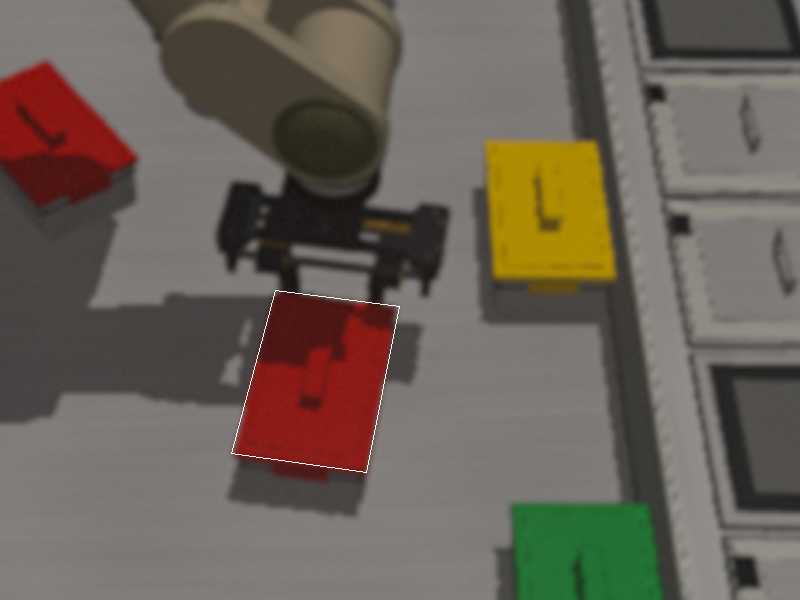

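Request:
{"fn": "arm_command", "kwargs": {"deltas": [[0,-0.02,0,0,0,0,0.06],[0,-0.03,-0.03,0,0,0,0.06],[0,-0.03,-0.07,0,0,0,0.06],[0,-0.03,-0.1,0,0,0,0.06],[0,-0.03,-0.12,0,0,0,0.06]]}}

```text
clock: 4.43
eef_pos: [0.5105, 0.0665, 0.2222]
eef_rot: [3.123, -0.3, -0.006]
ft_force: [0.4, -0.7, -0.1]
grip_width: 0.0601
```

```bash
python3 p.py .38 -.0585 .217 -92.75
```

```text
4.4333 [0.5105 0.0665 0.2222] [ 0.4 -0.7 -0.1] 0.06005827637879807 [-104.3  147.6    6.1] [ 0.33 -0.   81.77]
```

Request:
{"fn": "arm_command", "kwargs": {"deltas": [[-0.104,0.148,0,0.3,0,81.8,0.088],[-0.104,0.148,0,0.3,0,81.8,0.088],[-0.104,0.148,0,0.3,0,81.8,0.088],[-0.104,0.148,0,0.3,0,81.8,0.088],[-0.104,0.148,0,0.3,0,81.8,0.088]]}}

```text
clock: 4.85
eef_pos: [0.3771, -0.0609, 0.2232]
eef_rot: [2.875, -1.258, -0.009]
ft_force: [0.2, -0.2, 0.8]
grip_width: 0.0876
```

```bash
python3 p.py .38 -.0585 .217 -92.75
```

```text
4.85 [ 0.3771 -0.0609  0.2232] [ 0.2 -0.2  0.8] 0.08763602828687429 [ 0.3 -3.8  6.2] [ 0.37  0.07 45.48]
```

Request:
{"fn": "arm_command", "kwargs": {"deltas": [[0,-0.004,0,0.4,0,45.5,0.088],[0,-0.004,0,0.4,0,45.5,0.088],[0,-0.004,0,0.4,0,45.5,0.088],[0,-0.004,0,0.4,0,45.5,0.088],[0,-0.004,0,0.4,0,45.5,0.088]]}}

```text
clock: 5.27
eef_pos: [0.3798, -0.0585, 0.2234]
eef_rot: [2.353, -2.081, -0.002]
ft_force: [0.3, 0.4, -0.2]
grip_width: 0.0878
```

Request:
{"fn": "arm_command", "kwargs": {"deltas": [[0,0,0,0,0,9.7,0.088],[0,0,0,0,0,9.7,0.088],[0,0,0.02,0,0,9.7,0.088]]}}

```text
clock: 5.52
eef_pos: [0.3807, -0.0594, 0.2054]
eef_rot: [-2.165, 2.276, -0.008]
ft_force: [1.2, -0.0, 0.8]
grip_width: 0.0881
```

```bash
python3 p.py .38 -.0585 .099 -92.75; python3 v.py a3 .488 -.06 -.198
```

```text
5.5167 [ 0.3807 -0.0594  0.2054] [ 1.2 -0.   0.8] 0.08808350338918815 [ -1.2   1.2 106.4] [-0.23 -0.17 -0.1 ]
red [ 0.4865 -0.0628 -0.1963] 0.03967636911414549 axial from TCP
5.5667 [ 0.379  -0.0586  0.2012] [-2.   1.  -2.9]
```

View pics/a3.png

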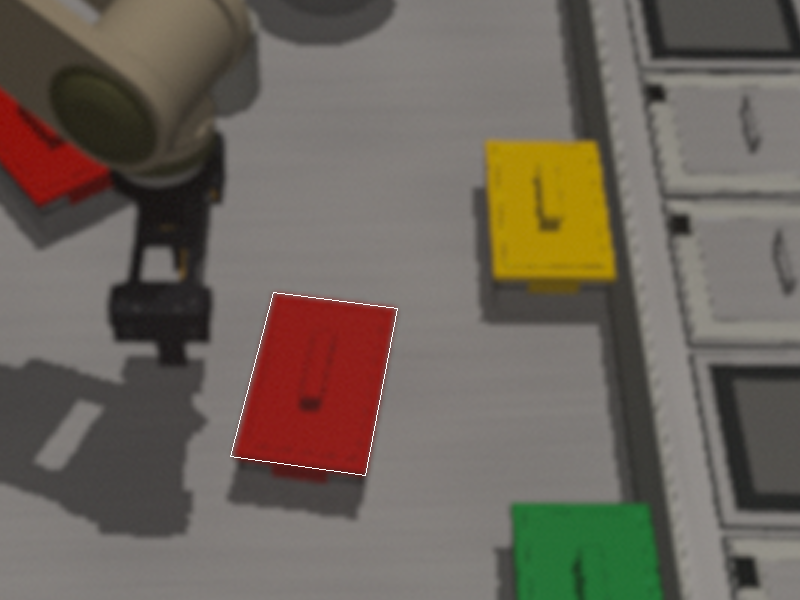

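Request:
{"fn": "arm_command", "kwargs": {"deltas": [[0,0,0.035,0,0,0,0.088],[0,0,0.07,0,0,0,0.088],[0,0,0.1,0,0,0,0.088],[0,0,0.104,0,0,0,0.088],[0,-0.01,0.104,0,0,0,0.088]]}}

```text
clock: 5.98
eef_pos: [0.3871, -0.0588, 0.0964]
eef_rot: [2.165, -2.27, -0.013]
ft_force: [0.5, -0.5, -0.5]
grip_width: 0.088
```

Request:
{"fn": "arm_command", "kwargs": {"deltas": [[0,-0.008,0,0,0,0,0.088],[0,-0.016,0,0,0,0,0.088],[0,-0.024,0,0,0,0,0.088],[0,-0.032,0,0,0,0,0.088],[0,-0.04,0,0,0,0,0.088]]}}

```text
clock: 6.4
eef_pos: [0.427, -0.0607, 0.0966]
eef_rot: [2.164, -2.269, -0.014]
ft_force: [-7.2, -3.3, 3.6]
grip_width: 0.0879
```

Request:
{"fn": "arm_command", "kwargs": {"deltas": [[0,-0.008,0,0,0,0,0.088],[0,-0.016,0,0,0,0,0.088],[0,-0.024,0,0,0,0,0.088],[0,-0.032,0,0,0,0,0.088],[0,-0.04,0,0,0,0,0.088]]}}

```text
clock: 6.82
eef_pos: [0.4652, -0.0617, 0.0966]
eef_rot: [2.163, -2.265, -0.023]
ft_force: [-16.2, 1.0, 15.6]
grip_width: 0.0877
```

```bash
python3 p.py .630 -.0705 .099 -92.75; python3 v.py a4 .54 -.065 -.06
```

```text
6.8167 [ 0.4652 -0.0617  0.0966] [-16.2   1.   15.6] 0.0876930316449917 [   1.2 -165.    -5.2] [0.98 0.18 0.1 ]
red [ 0.5289 -0.0576 -0.0382] 0.0947843792419338 axial from TCP
6.8667 [ 0.4672 -0.0621  0.0967] [-1.8  1.8 -0.1]
```

View pics/a4.png

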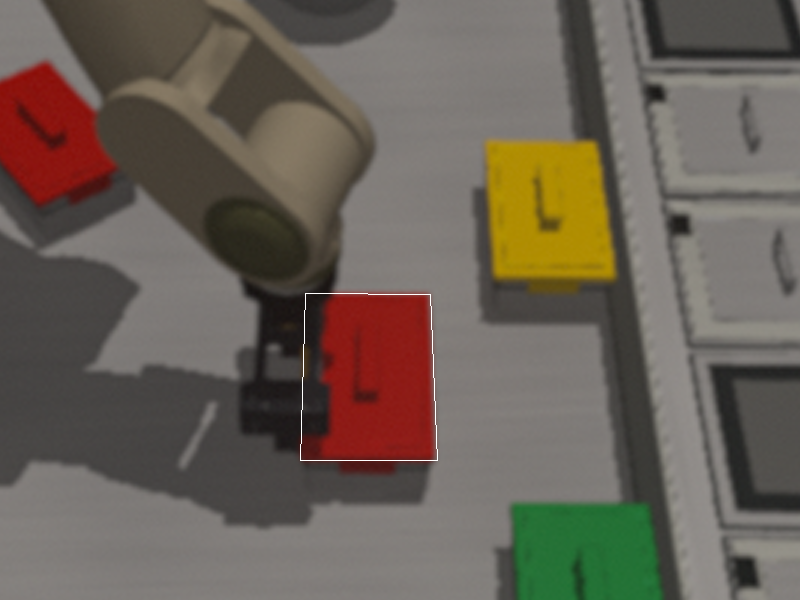

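Request:
{"fn": "arm_command", "kwargs": {"deltas": [[0.0003,-0.005,0,0,0,0,0.088],[0.0006,-0.011,0,0,0,0,0.088],[0.001,-0.017,0,0,0,0,0.088],[0.0014,-0.023,0,0,0,0,0.088],[0.0017,-0.029,0,0,0,0,0.088]]}}

```text
clock: 7.28
eef_pos: [0.4951, -0.0646, 0.0966]
eef_rot: [2.164, -2.264, -0.024]
ft_force: [-11.6, 1.3, 9.6]
grip_width: 0.0882
```

```bash
python3 p.py .630 -.0785 .097 -92.75; python3 v.py a5 .56 -.060 -.04
```

```text
7.2833 [ 0.4951 -0.0646  0.0966] [-11.6   1.3   9.6] 0.08816792355420765 [   7.8 -135.4   -2.9] [1.03 0.19 0.15]
red [ 0.5597 -0.0598 -0.0896] 0.0997579711669999 axial from TCP
7.3333 [ 0.4964 -0.0648  0.0966] [-3.6  1.7  0.5]
```

View pics/a5.png

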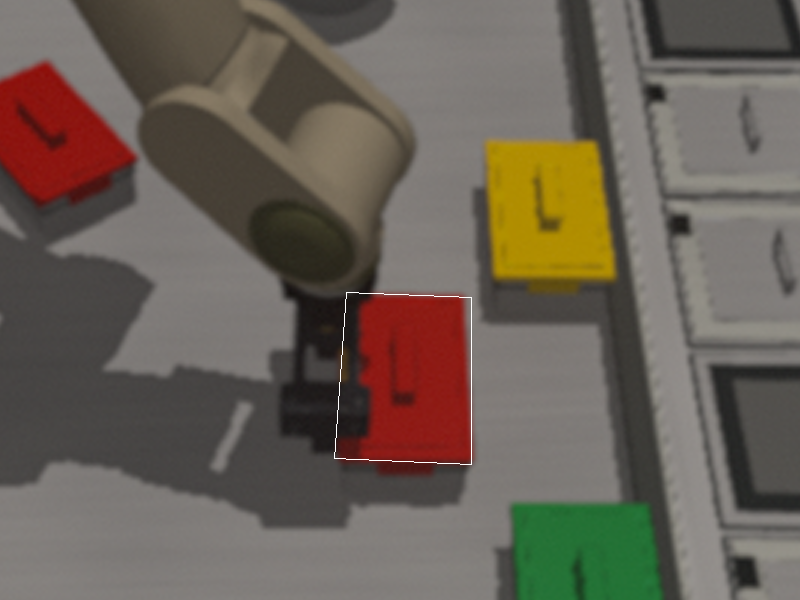

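Request:
{"fn": "arm_command", "kwargs": {"deltas": [[0,0.006,0,0,0,0,0.088],[0,0.006,0,1.0,0.2,0.1,0.088],[0,0.006,0,1.0,0.2,0.1,0.088]]}}

```text
clock: 7.58
eef_pos: [0.4904, -0.0645, 0.097]
eef_rot: [-2.167, 2.272, -0.005]
ft_force: [-0.1, -0.8, -1.1]
grip_width: 0.0877
```

```bash
python3 p.py .630 -.0785 .097 -92.75; python3 v.py a6 .558 -.060 -.04
```

```text
7.5833 [ 0.4904 -0.0645  0.097 ] [-0.1 -0.8 -1.1] 0.08766558971405508 [   7.4 -140.1    0.5] [-0.21 -0.05  0.03]
red [ 0.5617 -0.0596 -0.0416] 0.08629111884841241 axial from TCP
7.6333 [ 0.4905 -0.0646  0.097 ] [ 0.3 -0.3 -0.9]
```

View pics/a6.png

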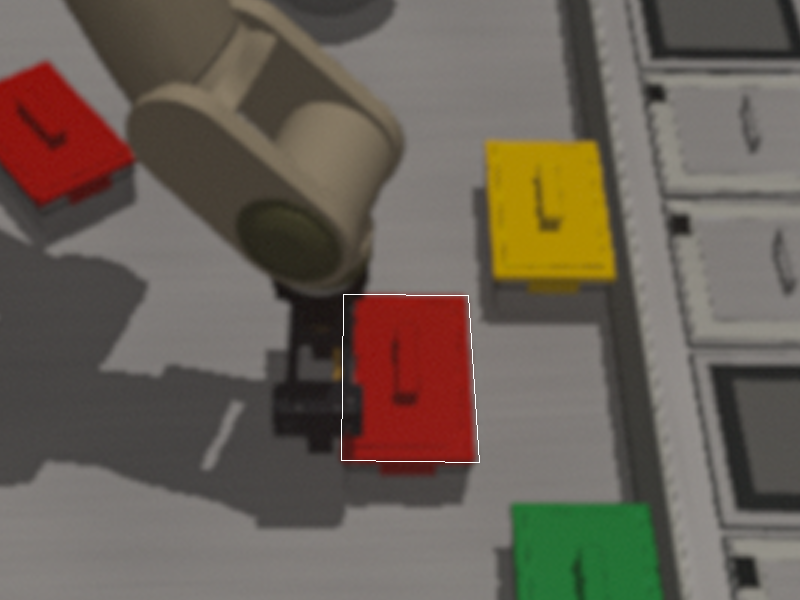

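Request:
{"fn": "arm_command", "kwargs": {"deltas": [[0.0,-0.008,0,0,0,0,0.088],[0.0005,-0.016,0,0,0,0,0.088],[0.001,-0.024,0,0,0,0,0.088],[0.0015,-0.032,0,0,0,0,0.088],[0.002,-0.04,0,0,0,0,0.088]]}}

```text
clock: 8.05
eef_pos: [0.5299, -0.0681, 0.097]
eef_rot: [2.168, -2.272, -0.001]
ft_force: [-9.1, 1.2, 5.5]
grip_width: 0.088
```

Request:
{"fn": "arm_command", "kwargs": {"deltas": [[0.0006,-0.008,0,0,0,0,0.088],[0.0012,-0.016,0,0,0,0,0.088],[0.0018,-0.024,0,0,0,0,0.088],[0.0024,-0.032,0,0,0,0,0.088],[0.003,-0.04,0,0,0,0,0.088]]}}

```text
clock: 8.47
eef_pos: [0.5693, -0.0726, 0.097]
eef_rot: [2.167, -2.27, -0.007]
ft_force: [-10.3, 0.6, 6.9]
grip_width: 0.0881
```

```bash
python3 p.py .630 -.0775 .097 -92.75; python3 v.py a7 .635 -.070 -.04
```

```text
8.4667 [ 0.5693 -0.0726  0.097 ] [-10.3   0.6   6.9] 0.08812560165552381 [  2.  -60.9  -0.3] [0.3  0.04 0.1 ]
red [ 0.6343 -0.0675 -0.0442] 0.11903505067567567 axial from TCP
8.5167 [ 0.571  -0.073   0.0971] [-1.9  1.6  0.3]
```

View pics/a7.png

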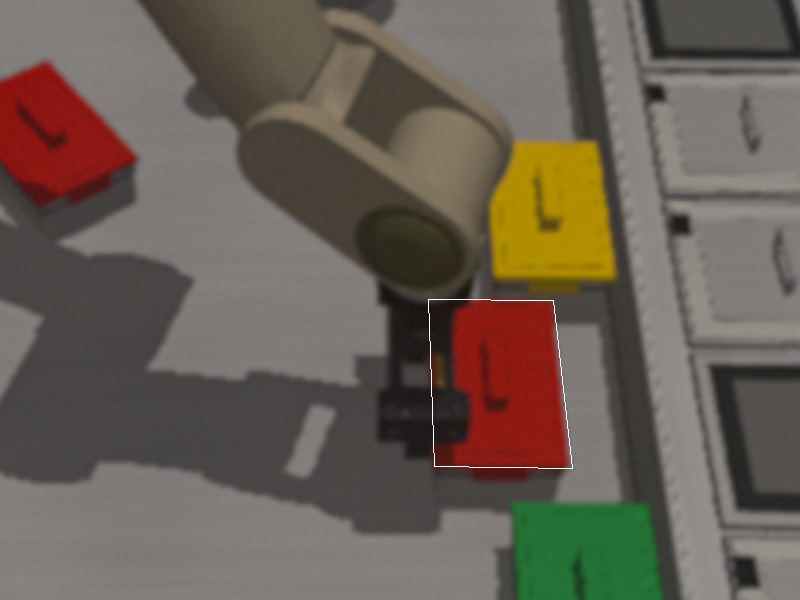

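Request:
{"fn": "arm_command", "kwargs": {"deltas": [[0.0003,-0.008,0,0,0,0,0.088],[0.0006,-0.016,0,0,0,0,0.088],[0.001,-0.024,0,0,0,0,0.088],[0.0014,-0.032,0,0,0,0,0.088],[0.0018,-0.038,0,0,0,0,0.088]]}}

```text
clock: 8.93
eef_pos: [0.6087, -0.0763, 0.0969]
eef_rot: [2.167, -2.27, -0.007]
ft_force: [-10.8, 1.6, 6.6]
grip_width: 0.0877
```

Request:
{"fn": "arm_command", "kwargs": {"deltas": [[0.0,-0.003,0,0,0,0,0.088],[0.0,-0.006,0,0,0,0,0.088],[0.0,-0.009,0,0,0,0,0.088],[0.0,-0.011,0,0,0,0,0.088]]}}

```text
clock: 9.27
eef_pos: [0.6192, -0.0767, 0.097]
eef_rot: [2.166, -2.268, -0.011]
ft_force: [-10.0, -0.1, 6.2]
grip_width: 0.0878
```

```bash
python3 p.py .630 -.0745 .097 -92.75; python3 v.py a8 .68 -.072 -.045
```

```text
9.2667 [ 0.6192 -0.0767  0.097 ] [-10.   -0.1   6.2] 0.087810219241991 [ -2.7 -10.6  -0.1] [0.49 0.05 0.13]
red [ 0.6858 -0.0707 -0.0647] 0.14826666666666666 axial from TCP
9.3167 [ 0.6195 -0.0767  0.097 ] [-7.5 -0.4  6.2]
```

View pics/a8.png

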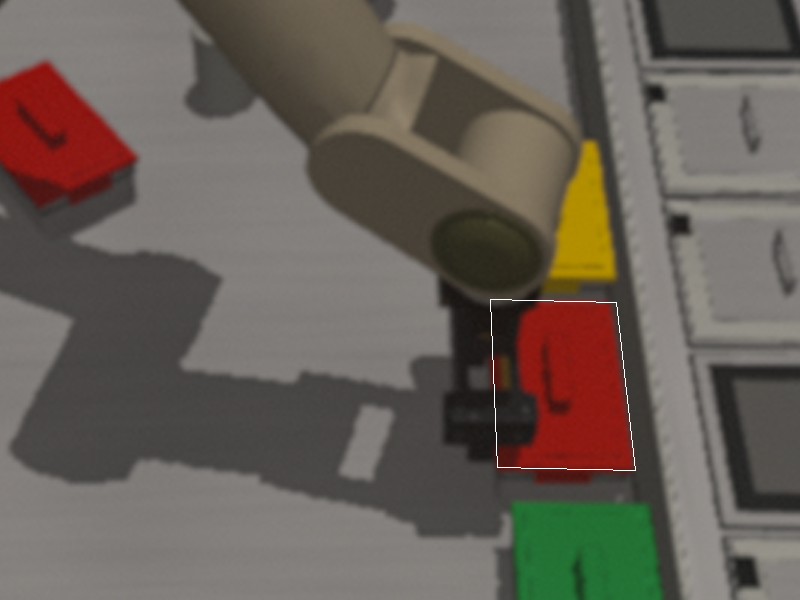

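Request:
{"fn": "arm_command", "kwargs": {"deltas": [[0.0,-0.002,0,0.3,0,0,0.088],[0.0,-0.004,0,0.3,0,0,0.088],[0.0,-0.006,0,0.3,0,0,0.088],[0.0,-0.007,0,0.3,0,0,0.088]]}}

```text
clock: 9.65
eef_pos: [0.6261, -0.0769, 0.0969]
eef_rot: [2.168, -2.269, -0.008]
ft_force: [-9.7, 0.2, 6.2]
grip_width: 0.0882
```

Request:
{"fn": "arm_command", "kwargs": {"deltas": [[0.0,-0.001,0,0,0,0,0.088],[0.0,-0.002,0,0,0,0,0.088]]}}

```text
clock: 9.82
eef_pos: [0.6274, -0.0769, 0.097]
eef_rot: [2.167, -2.267, -0.012]
ft_force: [-8.7, 0.4, 5.6]
grip_width: 0.0877
```

Request:
{"fn": "arm_command", "kwargs": {"deltas": [[0.0,-0.001,0,0,0,0,0.088],[0.0,-0.002,0,0,0,0,0.088]]}}

```text
clock: 9.98
eef_pos: [0.6288, -0.077, 0.097]
eef_rot: [2.165, -2.265, -0.016]
ft_force: [-9.2, 0.6, 6.2]
grip_width: 0.088
```

Request:
{"fn": "arm_command", "kwargs": {"deltas": [[0.0,-0.001,0,0.5,0,0,0.088],[0.0,-0.002,0,0.5,0,0,0.088]]}}

```text
clock: 10.15
eef_pos: [0.6301, -0.077, 0.097]
eef_rot: [2.168, -2.268, -0.01]
ft_force: [-9.5, 0.2, 3.8]
grip_width: 0.0881
```

Request:
{"fn": "arm_command", "kwargs": {"deltas": [[0.0,-0.001,0,0.3,0,0,0.088],[0.0,-0.002,0,0.3,0,0,0.088]]}}

```text
clock: 10.32
eef_pos: [0.6307, -0.077, 0.0969]
eef_rot: [2.168, -2.267, -0.011]
ft_force: [-18.1, -0.2, 10.9]
grip_width: 0.0879
```

Request:
{"fn": "arm_command", "kwargs": {"deltas": [[0.0,-0.001,0,0,0,0,0.088],[0.0,-0.0015,0,0,0,0,0.088]]}}

```text
clock: 10.48
eef_pos: [0.6309, -0.077, 0.097]
eef_rot: [2.165, -2.264, -0.017]
ft_force: [-15.2, -1.0, 9.9]
grip_width: 0.0882
```

```bash
python3 p.py .630 -.0745 .097 -92.75; python3 v.py a9 .693 -.072 -.048
```

```text
10.4833 [ 0.6309 -0.077   0.097 ] [-15.2  -1.    9.9] 0.08820645554560927 [-2.4  1.  -0. ] [0.79 0.09 0.19]
red [ 0.6955 -0.0707 -0.0334] 0.17607358624067926 axial from TCP
10.5333 [ 0.6309 -0.0769  0.097 ] [-14.5  -0.1   8. ]
```

View pics/a9.png

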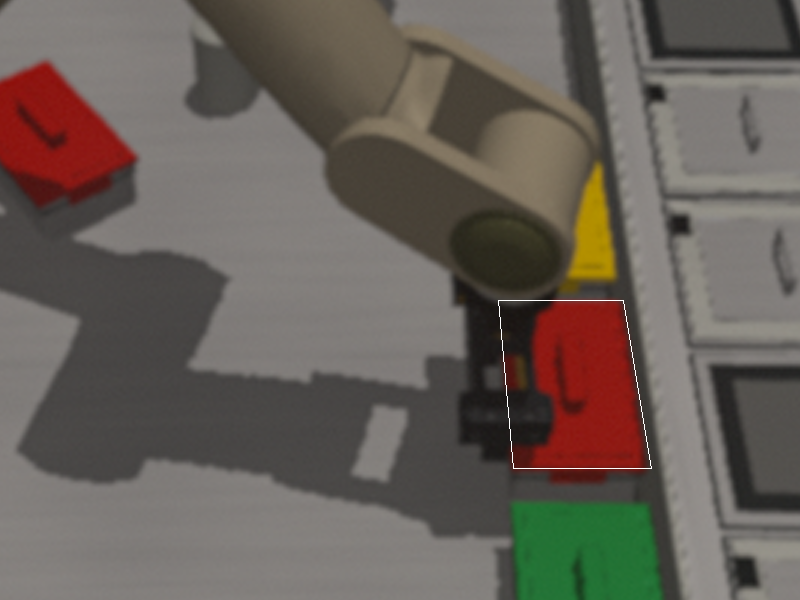

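Request:
{"fn": "arm_command", "kwargs": {"deltas": [[0.0,-0.002,0,0.8,0,0.2,0.088],[0.0,-0.003,0,0.8,0,0.2,0.088],[0.0,-0.003,0,0.8,0,0.2,0.088]]}}

```text
clock: 10.78
eef_pos: [0.631, -0.0767, 0.0969]
eef_rot: [2.164, -2.27, -0.014]
ft_force: [-22.4, 1.2, 12.9]
grip_width: 0.0881
```

Firm contact with the rail: the TCP stays at x = 0.631 while the force rises. I'll back straight off and check.

Request:
{"fn": "arm_command", "kwargs": {"deltas": [[0,0.006,0,0,0,0,0.088],[0,0.025,0,0,0,0,0.088],[0,0.05,0,0,0,0,0.088],[0,0.085,-0.01,0,0,0,0.088],[0,0.12,-0.04,0,0,0,0.088]]}}

```text
clock: 11.2
eef_pos: [0.513, -0.0708, 0.1329]
eef_rot: [2.163, -2.268, -0.021]
ft_force: [-0.4, -1.0, 0.6]
grip_width: 0.0881
```

Request:
{"fn": "arm_command", "kwargs": {"deltas": [[0,0.03,-0.03,0,0,0,0.088],[0,0.06,-0.06,0,0,0,0.088],[0,0.09,-0.09,0,0,0,0.088],[0,0.12,-0.12,0,0,0,0.088],[0,0.14,-0.15,0,0,0,0.088]]}}

```text
clock: 11.62
eef_pos: [0.3737, -0.0645, 0.2863]
eef_rot: [2.163, -2.268, -0.021]
ft_force: [0.6, -1.0, 0.5]
grip_width: 0.0881
```

```bash
python3 v.py b1 .693 -.072 -.048
python3 - <<'E'
import h
from h import *
from workcell import ctrl
h.CZ=.047
c=ctrl.camera('side')
c0=dict(np.load('side.npz'))
for k,p in [('yellow',(.70,.124,-.047)),('green',(.682,-.282,-.047))]:
    print(k,fit([c0],k,p),fit([c],k,p))
b=ctrl.camera('scene');cv2.imwrite('pics/scene9.png',b['frame'])
for n in['pepper_yellow','pepper_orange','bowl','shaker']: print(n,[(round(d['score'],2),np.round(d['extent'])) for d in ctrl.look_for('scene',n)][:1])
E
```

```text
red [ 0.6951 -0.07   -0.0454] 0.01883778832151078 axial from TCP
11.6667 [ 0.3729 -0.0645  0.2918] [0.6 1.6 6.5]
yellow (array([ 0.7028,  0.1319, -0.0499]), np.float64(0.037532355478861086)) (array([ 0.7028,  0.1321, -0.0517]), np.float64(0.03654628374214224))
green (array([ 0.6831, -0.2777, -0.046 ]), np.float64(0.024054332874828062)) (array([ 0.6831, -0.2777, -0.0463]), np.float64(0.024052678632831306))
pepper_yellow [(0.74, array([157., 348.,  28.,  29.]))]
pepper_orange [(0.92, array([214., 362.,  29.,  36.]))]
bowl [(0.79, array([413., 175.,  47.,  32.]))]
shaker [(0.82, array([364., 185.,  17.,  31.]))]
```

View pics/b1.png

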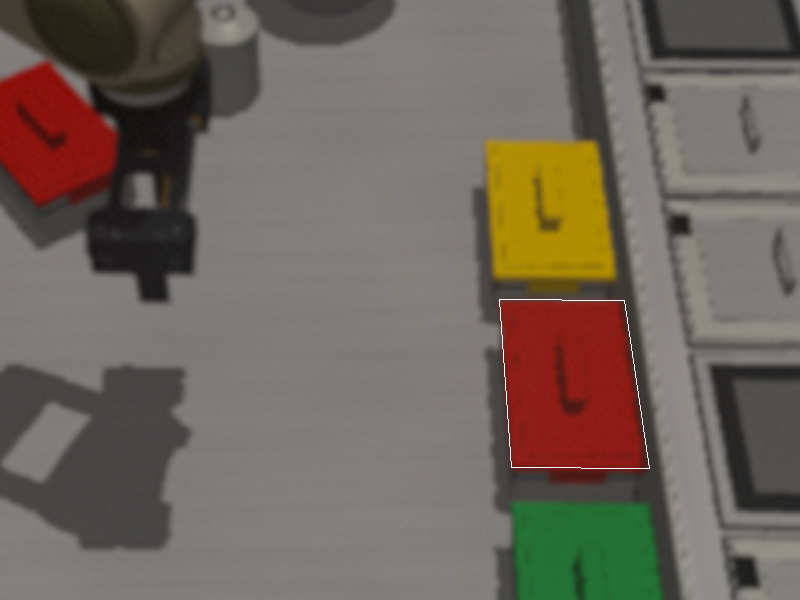

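View pics/scene9.png

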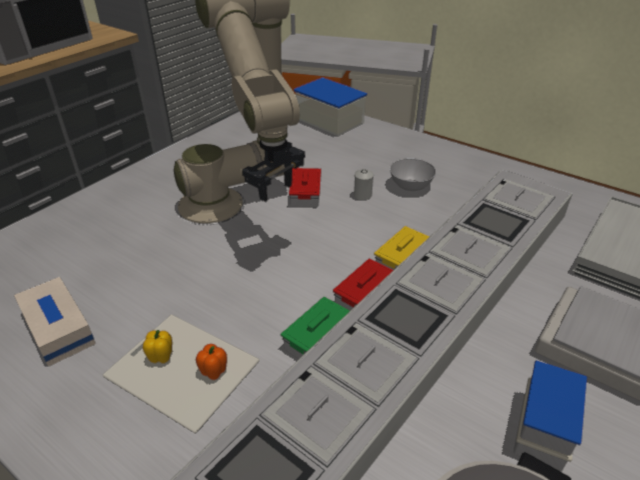

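```bash
python3 -c "
from workcell import ctrl
s=ctrl.get_state();print(s['clock'],s['ft_force']);print(ctrl.hand_in())"
```

```text
11.9667 [ 0.46505834 -0.08119978 -0.35865671]
the job is handed in; nothing more can be done
None
```

I pushed the right-hand red tub into the empty place and back against the rail, then handed in at about 12 s with the arm clear. I first slid it about 140 mm to the right by its short end, then forward with both open fingers on its long side, straightening it on the way. The force on the tool rose to about 22 N while the tub stopped moving, so it was firmly against the rail.

**Final position:** the tub measures x = 0.695, y = -0.070, yaw -0.045. The line through its yellow and green neighbours gives x = 0.693, y about -0.073, yaw -0.048. That agrees within about 3 mm, with roughly 26 mm or more clear on each side.

**Other things:** the yellow and green tubs measure the same as before within 0.2 mm. The peppers, bowl, shaker and other red tub appear unmoved in the last pictures; the detections differ by only 1–2 pixels.

**Didn't agree:**
- While pushing, the tool read an upward force of mostly 6–10 N, with 15.6 N once. About 1° of tool tilt caused part of it and I corrected that; the rest looks like friction at the lid edge. I saw no tipping in the pictures.
- Position fits taken while the gripper hid part of the lid were off by a few hundredths of a radian, so I relied only on the unobstructed final fit.

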